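# Drop the dose tins through the bottom of their box

### The job

Two identical drop-bottom boxes stand on the coffee counter, each over its own catch tray; one holds two small square metal dose tins, the other two turned wooden handles. Slide the upright bolt handle of the box with the tins sideways to the robot's left, so that its hinged floor swings open and both tins fall into the tray below. Do not lift the tins out over the top, and leave the floor of the other box shut.

Things in the scene. Friction and masses are not known exactly. Their poses are not given: they have to be found in the camera images.
- tin_box: Fixed drop-bottom box with the tins. Origin on the counter under the hopper's centre; +x = bolt side, facing away from the robot (yaw within 18 deg). Hopper 100 mm square inside, floor 163, rim 215 mm up. Floor hinges at its -x edge and falls 60 deg open by itself when the bolt is drawn. Catch tray below: x -74 to 161, y -82 to 82 mm, walls 30 mm high. A twin box with wooden handles stands beside it.
- tin_grip (a point): Centre of the dark wooden grip on the tin box's bolt, axes as the box; at x 71, y 25, z 249 mm in the box frame when shut. Grip 24 (x) x 14 (y) x 52 mm (z), upright, clear above the rim (top 275 mm up). The bolt slides straight to the box's +y by 34 mm to a stop, needs about 2 N, stays where left, starts 0 to 4 mm open; the floor drops once it is about 20 mm from shut.
- tin_1: First square dose tin, aluminium with a steel lid, 37 x 37 x 26 mm, 40 to 85 g, lying loose on the hopper floor. Origin in the centre of its underside.
- tin_2: Second square dose tin, same as the first.
- knob_floor (a joint): Hinged floor of the other box, the one with the wooden handles: 0 = shut, 1.05 rad = hanging open. It is shut and must stay shut.
There are look-alikes about, which are no part of the job. Leave any black or pink look-alike of the tin_1 alone.

How it is judged:
By the outcome, as a careful person would: the job done as asked, in the order asked, and still so for the second after the job is handed in, with the robot touching nothing.
It also fails if it takes over 30 s, if anything falls off the work surface, if the arm or the gripper's body presses on something with over 40 N, if the wrist force passes 120 N, or if a joint passes its speed limit or range.

### The arm

A 6-joint arm with a two-finger parallel gripper is mounted at the origin on the work surface. World frame = base frame: x ahead of the robot, y to its left, z up, the work surface at z = 0. Lengths are in mm, angles in rad, forces in N, time in s.
With the tool pointing down it reaches from about 275 to 750 mm from the base axis. Payload 10.2 kg.
Tool frame: the origin (TCP) lies between the finger pads; the fingertips stand 17 mm ahead of it and the grasp point (between the pads) lies 2 mm behind it; y points along the fingers, x is the direction in which the jaws open and shut, and the axes are right-handed (so a half turn about y gives the same grasp; the last joint's range is limited). The gripper opens to 85 mm and grips with 20 to 120 N. Pads are 22 mm wide; open, the fingers measure 114 mm over their backs; the gripper's body (76 mm by 85 mm) begins 54 mm behind the grasp point. The pads swing forward as they close: fully open they stand 13 mm farther back than shut.
Start: joints at [-1.4, 0.313, 1.498, -0, 1.331, -0.223], TCP at [201.431, -484.827, 248.294] pointing down, gripper open.
Joint ranges: [-2.94, 2.94], [-0.97, 2.17], [0.19, 2.56], [-1.23, 4.37], [0.02, 3.11], [-2.88, 2.88]. Speed limits (rad/s): [2.39, 2.39, 3.01, 3.14, 3.14, 3.14].

### API

Orientations are given as a unit quaternion [w, x, y, z].
In Python, from rig import ctrl gives the robot as it stands.
- The arm moves only by the tool jog_arm, never from a script. Its argument "targets" is a list of rows, each an object with "offset": the shift along the tool's x, y, z in m, a list of three; "yaw": the turn about the tool's y in rad. In form: [{"offset": [dx, dy, dz], "yaw": yaw}, ...]. A call has 1 to 12 rows; each row is the pose to reach, as a shift and turn from the pose measured when the call began, along the tool's axes at that moment; what a row does not reach only later rows make up. A row lasts 1/12 s, in which the tool goes at most 41.7 mm and 7.16 degrees, less where a joint would pass 70% of its speed; a pose out of reach is approached as far as the arm can. A call with a gripper value outside its range is refused whole. "fingers" is the finger opening in m, from 0 to 0.0854, set as the call begins (left out, the last holds). The fingers move at their own pace and stop on an object; "grip_force" is the grip in N (left out, the last holds). Time passes only in rows, so rows that repeat a pose let the fingers close. It gives the time, the measured TCP pose, the force and the opening at its end, in the units of the state.
- ctrl.sense(): the state, without advancing time (a new reading comes with each control period).
- ctrl.capture(name): name is "scene" or "top" or "wrist"; returns a dict with "img" (384x512x3 uint8, red, green, blue), "intrinsics" (3x3 intrinsics, pixels), "T" (4x4, takes a point from camera to world coordinates); the wrist camera has in their place "mount" (4x4, takes a point from camera to tool coordinates, whose origin is the TCP and whose axes are the tool frame's). Camera axes: x right, y up, looking along -z (the intrinsics and any distortion apply to the point x, -y, -z); pixel columns grow to the right and rows downward; lengths in mm; the calibration is good to about 2 mm. The wrist camera is an equidistant fisheye: a pixel r from the principal point sees the ray r / f radians off the axis. A picture is of the moment at which its call begins: read the wrist's pose just before it. There is no depth.
- ctrl.finish_job(): hands the job in, once; it reports no verdict.
Trained networks look in the newest picture that a camera, given by its name, has taken for a name from the list of things; names that differ only in an ending like _2 or _b are one class to them, and where a whole thing is asked for, a point or a joint stands for the part that bears it (a point fixed in the world has none). Each returns a list of dicts, best first, with "score" (0 to 1); they miss things now and then, are a little off and sometimes report something else, mostly with a low value. They report only what shows in the picture. A call takes as long as a camera call. They do not tell look-alikes from the thing itself.
- ctrl.boxes_of(camera, target): "box" ([left, top, right, bottom] in pixels, round what is visible of it).
- ctrl.regions_of(camera, target): "region" (384x512 bool, what is visible of it) and "box" ([left, top, right, bottom] in pixels, round what is visible of it).
The state is a dict: "time_s": time; "joints": joint angles; "dq": joint speeds; "tau": joint torques, N m; "eef_pos": TCP position; "ee_rot": TCP orientation; "force": force on the tool from outside, world axes, zero at the start; "wrist_torque": the same for the moment, N m; "grip_width": opening from 0.0 (shut) to 1.0 (fully open).
Only numpy, scipy, OpenCV 4.12 (cv2) and the standard library are available. Lean on these libraries where they do the work, as an engineer would, in place of code of your own. Each camera call takes 0.05 s, during which the arm holds its last target.

## Working session

There is one attempt and no reset: what is moved stays moved. The work goes in short steps, Python scripts to look and compute and a tool call to move; the robot and the scene stay as the last step left them, time stands still between calls to the robot, and variables do not carry over. Pictures are saved under pics/ and viewed, and the job is handed in when it is done.

Besides the shell and the picture viewer there is one more tool, called after "Emit:" by a JSON object that holds its "fn" and its "kwargs", one argument or row to a line. jog_arm: Moves the arm, as the interface text tells. Its arguments: {"type":"object","properties":{"targets":{"type":"array"},"fingers":{"type":"number"},"grip_force":{"type":"number"}},"required":["targets"]}

```bash
mkdir -p pics; ls
python3 - <<'E'
from rig import ctrl
import cv2
print(ctrl.sense())
for n in ["scene","top","wrist"]:
    c=ctrl.capture(n); cv2.imwrite(f"pics/{n}0.png",c["img"][:,:,::-1])
    print(n,c["intrinsics"],c.get("T",c.get("mount")))
    for t in ["tin_box","tin_grip","tin_1","knob_floor"]:
        for d in ctrl.boxes_of(n,t): print(t,round(d["score"],2),[round(float(x)) for x in d["box"]])
E
```

```text
pics
{'time_s': 0.0, 'joints': array([-1.40036573e+00,  3.13458685e-01,  1.49847918e+00, -2.76589493e-05,
        1.33101813e+00, -2.23372212e-01]), 'dq': array([ 1.70396102e-03,  2.30151139e-04,  6.55420283e-04, -3.64369483e-05,
        1.91107175e-03, -6.94035456e-04]), 'tau': array([-1.16357089e-03, -4.12272406e+01, -2.59745854e+01, -2.31322274e-04,
        4.14251379e-03,  1.79698492e-05]), 'eef_pos': array([ 201.39567927, -484.55759184,  247.71478132]), 'ee_rot': array([ 0.58849887, -0.58781246,  0.39285952, -0.39218234]), 'force': array([-0.38459995, -0.62468706, -0.28218661]), 'wrist_torque': array([ 0.05098422, -0.01164691, -0.03233019]), 'grip_width': 0.9984223387970198}
scene [[479.64157906   0.         242.05473388]
 [  0.         479.64157906 185.00908413]
 [  0.           0.           1.        ]] [[ 8.40778828e-01 -4.67958941e-01  2.72223055e-01  8.24081173e+02]
 [ 5.41378400e-01  7.27335292e-01 -4.21773400e-01 -5.48134759e+02]
 [-6.24801387e-04  5.01993827e-01  8.64870977e-01  1.20155923e+03]
 [ 0.00000000e+00  0.00000000e+00  0.00000000e+00  1.00000000e+00]]
tin_box 0
[... 623 characters left out ...]
00  0.00000000e+00  1.00000000e+00]]
tin_box 0.92 [252, 157, 332, 262]
tin_grip 0.5 [266, 180, 302, 195]
tin_1 0.58 [293, 217, 315, 237]
tin_1 0.58 [276, 205, 294, 225]
tin_1 0.56 [343, 242, 365, 261]
tin_1 0.53 [358, 216, 374, 232]
knob_floor 0.68 [132, 143, 171, 203]
wrist [[297.31863964   0.         253.02769589]
 [  0.         297.31863964 189.71379928]
 [  0.           0.           1.        ]] [[ 9.99998772e-01  1.47390325e-03  5.32389999e-04 -8.36802334e-01]
 [ 8.36340840e-05  2.89049194e-01 -9.57314241e-01 -1.25392014e+02]
 [-1.56487547e-03  9.57313110e-01  2.89048716e-01  7.39882100e+01]
 [ 0.00000000e+00  0.00000000e+00  0.00000000e+00  1.00000000e+00]]
tin_1 0.91 [177, 0, 215, 20]
```

View pics/scene0.png

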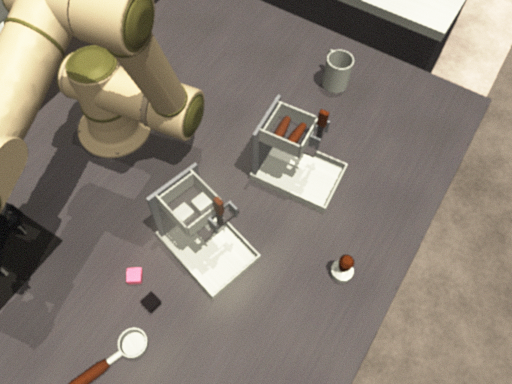

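View pics/top0.png

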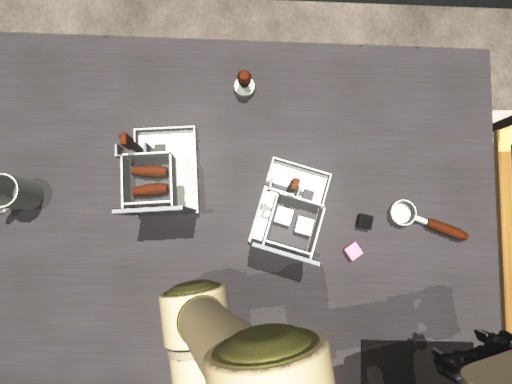

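Run:
```python
import cv2
a=cv2.imread("pics/scene0.png")[140:310,110:330]; b=cv2.imread("pics/top0.png")[130:280,110:390]
cv2.imwrite("pics/sc_crop.png",cv2.resize(a,None,fx=3.4,fy=3.4,interpolation=2)); cv2.imwrite("pics/tp_crop.png",cv2.resize(b,None,fx=2.8,fy=2.8,interpolation=2))
```

```text
(no output)
```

View pics/sc_crop.png

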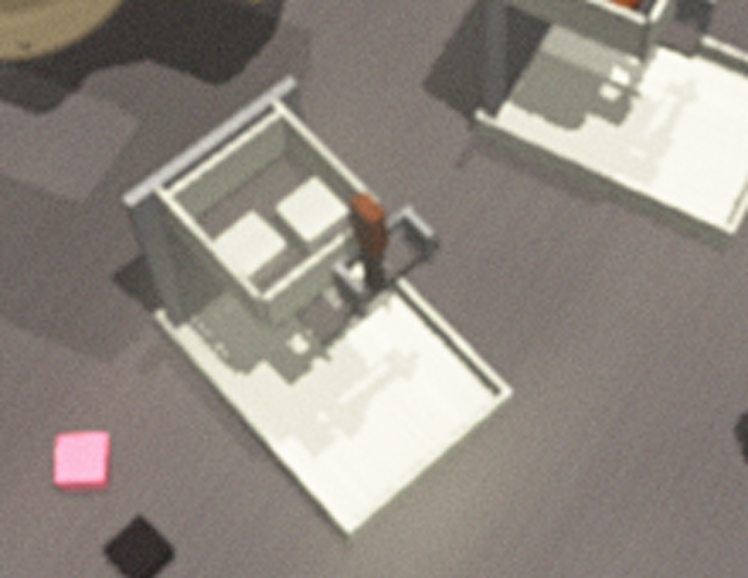

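View pics/tp_crop.png

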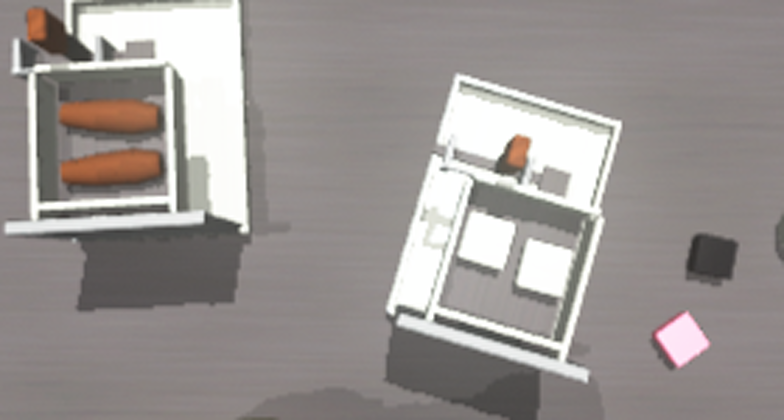

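```bash
cat > h.py <<'E'
import numpy as np
from scipy.optimize import least_squares
Ks={'scene':(479.64,242.05,185.01),'top':(357.218,255.242,188.877)}
Ts={'scene':np.array([[0.840778828,-0.467958941,0.272223055,824.081],[0.5413784,0.727335292,-0.4217734,-548.1348],[-6.248e-4,.501993827,.864870977,1201.559],[0,0,0,1]]),
'top':np.array([[.025256,.994475679,-.101883551,422.2725],[-.99946684,.02722867,.0180176,-65.07],[.0206922,.101374,.994633,974.901],[0,0,0,1]])}
def proj(c,p):
    f,cx,cy=Ks[c]; q=np.linalg.inv(Ts[c])@np.r_[p,1]
    return np.array([cx+f*q[0]/-q[2], cy+f*q[1]/q[2]])
def b2w(b,p):
    c,s=np.cos(b[2]),np.sin(b[2]); return np.array([b[0]+c*p[0]-s*p[1],b[1]+s*p[0]+c*p[1],p[2]])
E
python3 - <<'E'
from h import *
obs=[('top',(161,82,30),(273.2,156.8)),('top',(161,-82,30),(331.4,173.6)),('top',(-74,82,30),(248.6,241.4)),
('scene',(161,-82,30),(212.9,296.8)),('scene',(161,82,30),(260.3,255.3)),('scene',(-74,-82,30),(155.6,232.9)),
('top',(71,25,275),(296,179.5)),('scene',(71,25,275),(218.2,198.8))]
def r(v):
    o=[]
    for c,p,u in obs:
        p=np.array(p,float)
        if p[2]>200:p[1]+=v[3]
        o.append(proj(c,b2w(v,p))-u)
    return np.ravel(o)
s=least_squares(r,[400,-80,-.3,0],loss='soft_l1'); print(s.x,np.degrees(s.x[2])); print(r(s.x).reshape(-1,2).round(1))
print('grip',b2w(s.x,(71,25+s.x[3],249)))
# triangulate grip freely
f=lambda p:np.r_[proj('top',p)-(296,179.5),proj('scene',p)-(218.2,198.8)]
t=least_squares(f,[450,-80,275]);print(t.x,t.fun)
from rig import ctrl
from scipy.spatial.transform import Rotation as R
q=ctrl.sense()['ee_rot'];print(R.from_quat(np.r_[q[1:],q[0]]).as_matrix().round(3))
E
```

```text
[ 432.71196066 -166.27561038   -6.54044347    4.08643721] -374.7398068452425
[[-0.1 -0.8]
 [ 0.4 -0.6]
 [-0.  -0.6]
 [-0.3 -0.1]
 [ 0.  -0.4]
 [-0.5  0. ]
 [-0.9  3. ]
 [-0.   1. ]]
grip [ 508.77589655 -156.21089548  249.        ]
[ 512.32408207 -157.45773728  285.63484885] [ 0.45730024  0.57245048  0.81080599 -0.09526353]
[[ 0.384  0.     0.923]
 [-0.923 -0.     0.384]
 [ 0.    -1.     0.   ]]
```

Look-alikes: the twin box with the wooden handles (top 148,180; scene 290,130), the pink block (top 353,251; scene 134,274) and the black block (top 365,221; scene 151,302). The tin box is the one with two white square tins in it (top 290,210; scene 195,208). Its grip is at top (296,180) and scene (218,199), at about world (509,-157,249), with yaw -14.7°. The crops confirm this choice. Next I move above it.

Emit:
{"fn": "jog_arm", "kwargs": {
  "targets": [
    {"offset": [0,-0.04,0],"yaw": 0},
    {"offset": [-0.01,-0.08,0.02],"yaw": 0.06},
    {"offset": [-0.025,-0.09,0.055],"yaw": 0.13},
    {"offset": [-0.042,-0.09,0.093],"yaw": 0.2},
    {"offset": [-0.059,-0.09,0.131],"yaw": 0.27},
    {"offset": [-0.076,-0.09,0.169],"yaw": 0.34},
    {"offset": [-0.093,-0.09,0.207],"yaw": 0.41},
    {"offset": [-0.11,-0.09,0.245],"yaw": 0.48},
    {"offset": [-0.127,-0.09,0.283],"yaw": 0.55},
    {"offset": [-0.144,-0.09,0.321],"yaw": 0.6},
    {"offset": [-0.161,-0.09,0.359],"yaw": 0.651},
    {"offset": [-0.18,-0.088,0.4],"yaw": 0.651}
  ],
  "fingers": 0.06
}}

```text
time_s: 1.75
eef_pos: [500.3, -166.2, 336.9]
ee_rot: [-0.431, 0.431, -0.56, 0.561]
force: [0.2, -1.7, 0.3]
grip_width: 0.705
```

Emit:
{"fn": "jog_arm", "kwargs": {
  "targets": [
    {"offset": [0,0,0],"yaw": 0},
    {"offset": [0,0,0],"yaw": 0}
  ]
}}

```text
time_s: 1.92
eef_pos: [501.1, -164.5, 336.6]
ee_rot: [-0.432, 0.432, -0.56, 0.56]
force: [0.1, -0.7, -0.2]
grip_width: 0.702
```

Run:
```python
from rig import ctrl
from h import *
import cv2
from scipy.spatial.transform import Rotation as R
s=ctrl.sense();q=s['ee_rot'];M=R.from_quat(np.r_[q[1:],q[0]]).as_matrix();print(s['time_s'],s['eef_pos'],M.round(3),s['joints'],s['force'])
c=ctrl.capture('wrist')
im=c['img'][:,:,::-1].copy();
for t in ["tin_grip","tin_1"]:
    for d in ctrl.boxes_of('wrist',t): print(t,round(d["score"],2),[round(float(x)) for x in d["box"]])
b=[432.7,-166.3,np.radians(-14.74)]
def pw(p):
    K=c['intrinsics'];tl=M.T@(np.array(p)-s['eef_pos']);q=np.linalg.inv(c['mount'])@np.r_[tl,1]
    v=np.array([q[0],-q[1],-q[2]]);th=np.arctan2(np.hypot(v[0],v[1]),v[2]);u=v[:2]/np.hypot(*v[:2])*th*K[0,0]
    return u+K[:2,2]
for x in(59,83):
  for y in(18,32):
    for z in (275,):
      u=pw(b2w(b,(x,y+3,z)));print(x,y,u.round());cv2.circle(im,tuple(int(i) for i in u),1,(0,255,0),-1)
cv2.imwrite('pics/w1.png',cv2.resize(im,None,fx=1.5,fy=1.5))
```

```text
1.9167 [ 501.11953455 -164.52241497  336.59195147] [[-0.253  0.     0.967]
 [-0.967 -0.    -0.253]
 [ 0.    -1.     0.   ]] [-5.39512344e-01  2.72113700e-01  1.32427411e+00 -8.21918127e-05
  1.54468408e+00  1.28747342e+00] [ 0.12472236 -0.74771774 -0.24443136]
tin_1 0.97 [269, 220, 311, 263]
tin_1 0.93 [372, 143, 400, 171]
tin_1 0.65 [228, 215, 264, 252]
tin_1 0.62 [360, 190, 390, 219]
59 18 [252. 223.]
59 32 [231. 223.]
83 18 [252. 189.]
83 32 [230. 189.]
```

View pics/w1.png

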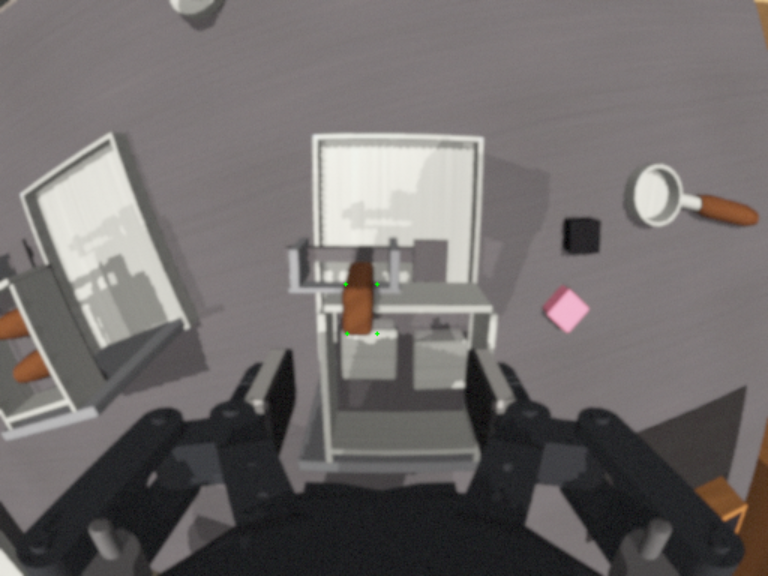

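The wrist view shows the grip at (358,300) in the 1.5x picture, right on the predicted corners, with the two tins in the hopper at (370,355) and (440,360). I descend and grip.

Emit:
{"fn": "jog_arm", "kwargs": {
  "targets": [
    {"offset": [-0.01,0.0,0.0055],"yaw": 0},
    {"offset": [-0.01,0.02,0.0055],"yaw": 0},
    {"offset": [-0.01,0.04,0.0055],"yaw": 0},
    {"offset": [-0.01,0.06,0.0055],"yaw": 0},
    {"offset": [-0.01,0.079,0.0055],"yaw": 0},
    {"offset": [-0.01,0.079,0.0055],"yaw": 0},
    {"offset": [-0.01,0.079,0.0055],"yaw": 0}
  ]
}}

```text
time_s: 2.65
eef_pos: [507.5, -159.2, 258.1]
ee_rot: [-0.43, 0.43, -0.561, 0.561]
force: [0.6, -0.4, 0.2]
grip_width: 0.704
```

Emit:
{"fn": "jog_arm", "kwargs": {
  "targets": [
    {"offset": [0,0,0],"yaw": 0},
    {"offset": [0,0,0],"yaw": 0},
    {"offset": [0,0,0],"yaw": 0},
    {"offset": [0,0,0],"yaw": 0},
    {"offset": [0,0,0],"yaw": 0},
    {"offset": [0,0,0],"yaw": 0}
  ],
  "fingers": 0.008,
  "grip_force": 20
}}

```text
time_s: 3.15
eef_pos: [508.1, -158.4, 259.1]
ee_rot: [-0.431, 0.43, -0.561, 0.561]
force: [0.5, 5.1, 4.0]
grip_width: 0.166
```

Run:
```python
from rig import ctrl
import cv2
c=ctrl.capture('wrist')
cv2.imwrite('pics/w2.png',cv2.resize(c['img'][:,:,::-1],None,fx=1.5,fy=1.5))
print(ctrl.sense()['force'],ctrl.sense()['grip_width'])
```

```text
[1.74164534 5.91037591 4.45279552] 0.1621205725924988
```

View pics/w2.png

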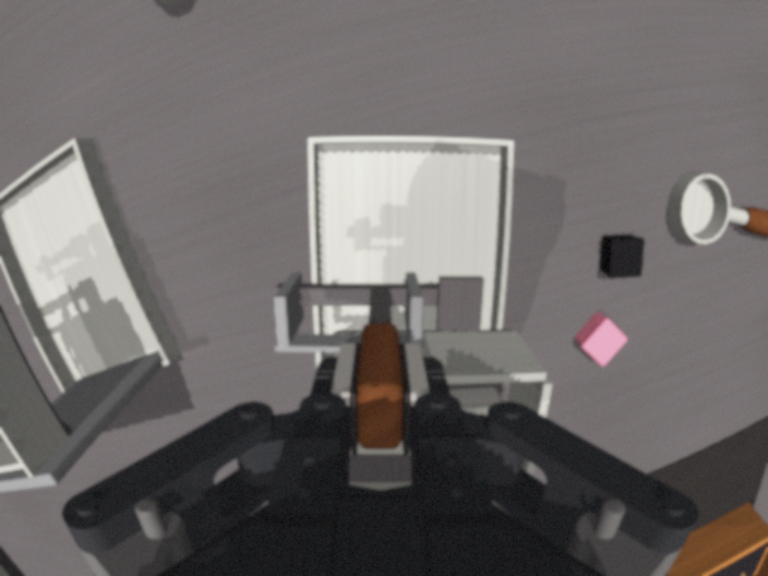

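The grip is held square between the pads at (380,385), with an opening of 13.8 mm. I slide it left, which is tool -x.

Emit:
{"fn": "jog_arm", "kwargs": {
  "targets": [
    {"offset": [-0.004,0,0],"yaw": 0},
    {"offset": [-0.008,0,0],"yaw": 0},
    {"offset": [-0.012,0,0],"yaw": 0},
    {"offset": [-0.016,0,0],"yaw": 0},
    {"offset": [-0.02,0,0],"yaw": 0},
    {"offset": [-0.024,0,0],"yaw": 0},
    {"offset": [-0.027,0,0],"yaw": 0},
    {"offset": [-0.027,0,0],"yaw": 0},
    {"offset": [-0.027,0,0],"yaw": 0},
    {"offset": [-0.027,0,0],"yaw": 0}
  ]
}}

```text
time_s: 4.03
eef_pos: [515.1, -132.0, 259.2]
ee_rot: [-0.431, 0.43, -0.561, 0.561]
force: [1.2, 0.1, -2.2]
grip_width: 0.161
```

Run:
```python
from rig import ctrl
import cv2
for n in('scene','wrist'):
    c=ctrl.capture(n); im=c['img'][:,:,::-1]
    if n=='scene': im=cv2.resize(im[140:310,110:330],None,fx=3.4,fy=3.4)
    cv2.imwrite(f'pics/{n}3.png',im)
print(ctrl.sense())
```

```text
{'time_s': 4.1333, 'joints': array([-0.47266086,  0.31900094,  1.46067039,  0.00197795,  1.36027269,
        1.35934576]), 'dq': array([-0.00183143, -0.00103331, -0.00111226, -0.00150659, -0.00029882,
        0.00263695]), 'tau': array([ -0.65060355, -42.69612908, -26.69674695,  -0.18538769,
         0.17234925,  -0.05797411]), 'eef_pos': array([ 515.08676608, -132.23406308,  259.18019713]), 'ee_rot': array([-0.43137663,  0.42964083, -0.56071378,  0.56118002]), 'force': array([ 0.5255667 ,  1.15309812, -1.79314559]), 'wrist_torque': array([ 0.01948259, -0.15864984, -0.07127753]), 'grip_width': 0.1599952752232743}
```

View pics/scene3.png

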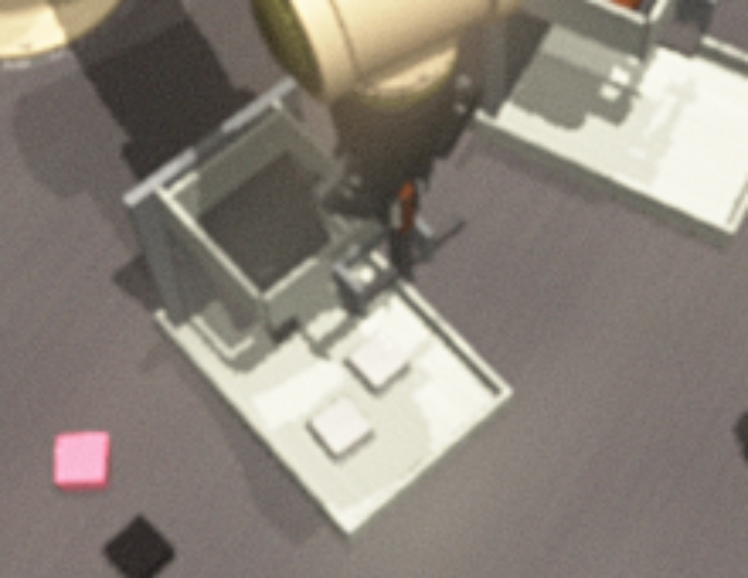

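View pics/wrist3.png

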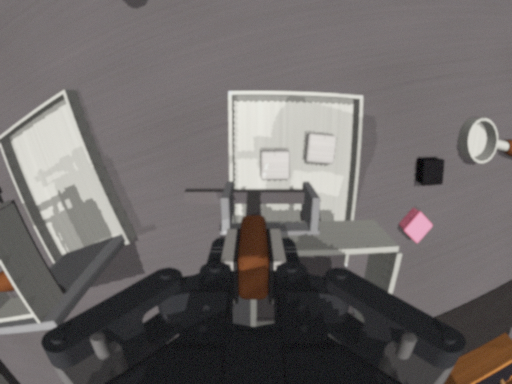

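Both tins lie in the tray (scene crop at (340,425) and (380,360); wrist at (275,165) and (320,148)), and the floor hangs open. I release and retract upward.

Emit:
{"fn": "jog_arm", "kwargs": {
  "targets": [
    {"offset": [0,0,0],"yaw": 0},
    {"offset": [0,0,0],"yaw": 0},
    {"offset": [0,0,0],"yaw": 0},
    {"offset": [0,0,0],"yaw": 0},
    {"offset": [0,-0.02,0],"yaw": 0},
    {"offset": [0,-0.05,0],"yaw": 0},
    {"offset": [0,-0.08,0],"yaw": 0},
    {"offset": [0,-0.1,0],"yaw": 0},
    {"offset": [0,-0.1,0],"yaw": 0},
    {"offset": [0,-0.1,0],"yaw": 0}
  ],
  "fingers": 0.05
}}

```text
time_s: 4.97
eef_pos: [515.0, -132.4, 359.7]
ee_rot: [-0.432, 0.429, -0.56, 0.562]
force: [1.0, -0.9, -0.1]
grip_width: 0.587
```

Run:
```python
from rig import ctrl
import cv2
for n in('scene','wrist'):
    c=ctrl.capture(n); im=c['img'][:,:,::-1]
    cv2.imwrite(f'pics/{n}4.png',cv2.resize(im,None,fx=1.5,fy=1.5))
s=ctrl.sense();print(s['time_s'],s['eef_pos'],s['force'])
```

```text
5.0667 [ 514.61486922 -132.24227334  358.01273218] [-0.28875987  0.03225883  0.17124412]
```

View pics/scene4.png

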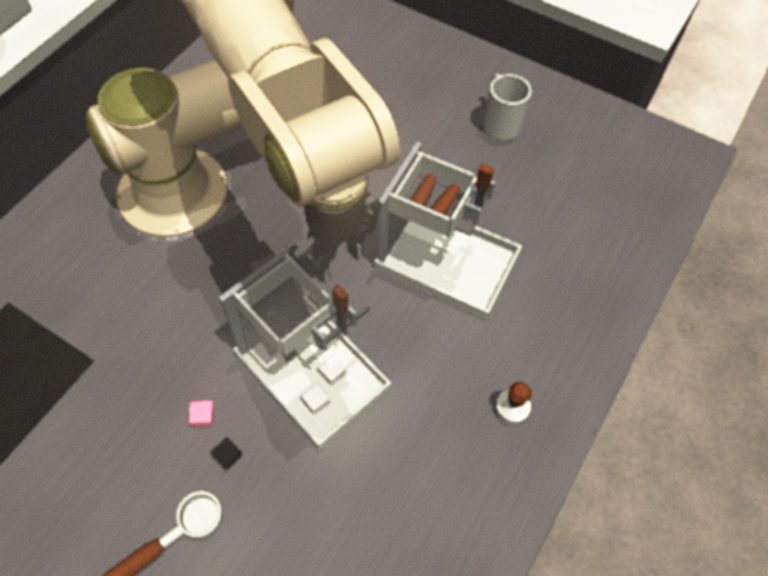

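View pics/wrist4.png

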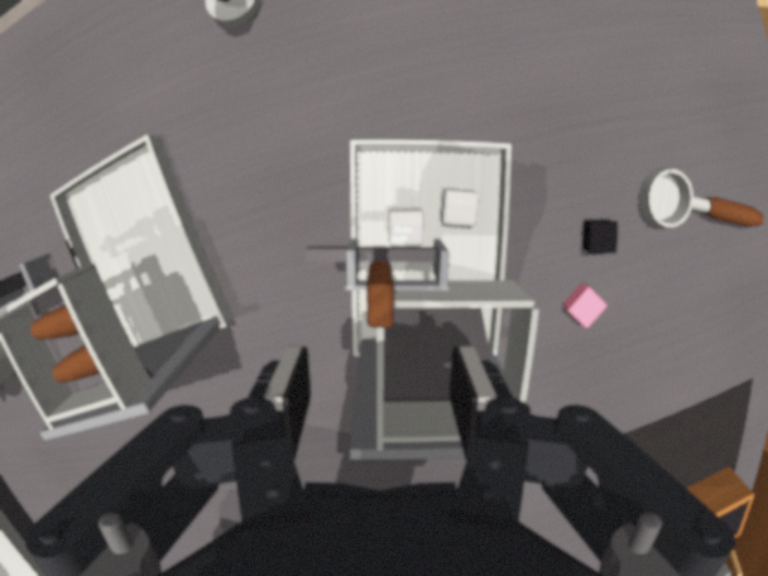

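Both tins are in the tray (scene at (315,398) and (332,368)) and the hopper is empty. The other box still holds its handles, and the gripper is clear, so I hand in.

```bash
python3 -c "
from rig import ctrl
print(ctrl.finish_job())"
```

```text
the job is handed in; nothing more can be done
None
```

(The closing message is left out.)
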